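# Put the dried muddler away in the bar-tool pot

### The arm

A 6-joint arm with a two-finger parallel gripper is mounted at the origin on a cart in front of the work surface, level with it; the furniture and walls round the work are solid. World frame = base frame: x ahead of the robot, y to its left, z up, the work surface at z = 0. Lengths are in m, angles in rad, forces in N, time in s.
With the tool pointing down it reaches from about 0.35 to 0.875 m from the base axis. Payload 4.2 kg.
Tool frame: the origin (TCP) lies at the very end of the fingers, on their centre line; the grasp point (between the pads) lies behind it (env.hold_point_z is the z of the grasp point in the tool frame, in m); z points along the fingers, y is the line along which they close (so a half turn about z gives the same grasp; the last joint's range is limited). The gripper opens to 87 mm and grips with 3 to 60 N. Pads are 19 mm wide; open, the fingers measure 117 mm over their backs; the gripper's body (75 mm by 190 mm) begins 51 mm behind the grasp point.
Start: joints at [-1.075, 0.385, 0.008, 0, -1.194, -0.259], TCP at [0.147, -0.608, 0.223] pointing down, gripper open.
Joint ranges: [-3.14, 3.14], [-1.21, 2.06], [-1.07, 1.41], [-3.16, 2.05], [-2.99, -0.16], [-3.1, 3.1]. Speed limits (rad/s): [2.79, 2.79, 3.14, 3.14, 3.14, 3.14].

### API

Orientations are given as a unit quaternion [x, y, z, w].
In Python, from workcell import monitor, snapshot, env gives the robot as it stands.
- The arm moves only by the tool play_rows, never from a script. Its argument "steps" is a list of rows, each an object with "offset": the shift along the tool's x, y, z in cm, a list of three; "rotation": the turn, a rotation vector about the tool's x, y, z in degrees, a list of three; "gripper": the closure in counts, from 0 (fully open) to 255 (shut). In form: [{"offset": [tx, ty, tz], "rotation": [rx, ry, rz], "gripper": gripper}, ...]. A call has 1 to 12 rows; each row is the pose to reach, as a shift and turn from the pose commanded when the call began, along the tool's axes at that moment; what a row does not reach only later rows make up. A row lasts 1/12 s, in which the tool goes at most 41.7 mm and 7.16 degrees, less where a joint would pass 70% of its speed; a pose out of reach is approached as far as the arm can. A call with a gripper value outside its range is refused whole. The fingers move at their own pace and stop on an object; "grip_force" is the grip in N (left out, the last holds). Time passes only in rows, so rows that repeat a pose let the fingers close. It gives the time, the measured TCP pose, the force, the opening and the grip force at its end, in the units of the state.
- monitor.get_state(): the state, without advancing time (a new reading comes with each control period).
- snapshot(name): name is "scene" or "top"; returns a dict with "img" (384x512x3 uint8, blue, green, red), "depth" (384x512 float32, m along the optical axis (not along the pixel's ray), 0 where there is no reading), "mtx" (3x3 intrinsics, pixels), "xyz" and "attitude" of the camera in the world. Camera axes: x right, y up, looking along -z (the intrinsics and any distortion apply to the point x, -y, -z); pixel columns grow to the right and rows downward; lengths in m; the calibration is good to about 2 mm. A picture is of the moment at which its call begins.
- env.finish_job(): hands the job in; it is judged then, once.
The state is a dict: "t": time; "joint_pos": joint angles; "joint_vel": joint speeds; "joint_torque": joint torques, N m; "tcp_pos": TCP position; "ee_rot": TCP orientation; "force": force on the tool from outside, world axes, zero at the start; "ft_torque": the same for the moment, N m; "gripper_width": finger opening in m; "gripper_force": force on a finger pad.
Only numpy, scipy, OpenCV 4.12 (cv2) and the standard library are available. Lean on these libraries where they do the work, as an engineer would, in place of code of your own. Each camera call takes 0.05 s, during which the arm holds its last target. There are 200 camera calls.

### The job

The wooden muddler has dried in the dark grey stand. Take it out and drop it black tip down into the blue tool pot, so that it stands in the pot with its tip on the bottom. Leave the bottle opener and the corkscrew standing in their places in the stand.

Things in the scene. Friction and masses are not known exactly. Their poses are not given: they have to be found in the camera images.
- muddler: Beech muddler, loose, 200 mm long, 0.13 kg, the tallest tool in the stand; starts upright in one of its three wells. Origin: centre of its lower end, the black tip; z axis up along the shaft. z 0-30 mm: black tip 12 mm across. z 30-200 mm: square wooden shaft 26 x 26 mm, flats facing its x and y axes, flat top at 200 mm. Grip near the top, across two flats. May lean by up to 12 degrees in its well.
- tool_pot: Round blue ceramic pot with a thin brass band, open at the top, empty, fixed to the worktop. 66 mm across outside, 56 mm inside, 100 mm tall, inner floor 8 mm above the worktop. Origin: centre of its underside, on the worktop; z up. The muddler in it sticks out about 108 mm above the rim and may lean against the rim by up to 20 degrees.
- bottle_opener: Bottle opener, 115 mm long, 36 x 20 mm, upright in another well, wooden handle down, steel loop up; stays there. Origin: centre of its lower end; z axis up along it. The stand is a dark grey block, 60 x 180 mm, 72 mm tall, fixed, with three wells in a row, 32 x 32 mm, 60 mm deep, floors 12 mm above the worktop, centres 60 mm apart; which tool is in which well varies.
- corkscrew: Folded waiter's corkscrew with dark wooden grip, 115 mm long, 28 x 13 mm, upright in the third well; stays there. Origin: centre of its lower end; z axis up along it. The tops of opener and corkscrew are about 127 mm above the worktop, that of the muddler in the stand 212 mm.
Mind the look-alikes: they are no part of the job. Leave any purple look-alike of the muddler alone.

How it is judged:
By the outcome, as a careful person would: the job done as asked, in the order asked, and still so for the second after the job is handed in, with the robot touching nothing.
It also fails if it takes over 38 s, if anything falls off the work surface, if the arm or the gripper's body presses on something with over 40 N, if the wrist force passes 120 N, or if a joint passes its speed limit or range.

## Working session

There is one attempt and no reset: what is moved stays moved. The work goes in short steps, Python scripts to look and compute and a tool call to move; the robot and the scene stay as the last step left them, time stands still between calls to the robot, and variables do not carry over. Pictures are saved under pics/ and viewed, at most 10 in all, crops included, and the job is handed in when it is done.

Besides the shell and the picture viewer there is one more tool, called by a JSON object that holds its "fn" and its "kwargs", one argument or row to a line. play_rows: Moves the arm, as the interface text tells. Its arguments: {"type":"object","properties":{"steps":{"type":"array","items":{"type":"object","properties":{"offset":{"type":"array","items":{"type":"number"}},"rotation":{"type":"array","items":{"type":"number"}},"gripper":{"type":"number"}}}},"grip_force":{"type":"number"}},"required":["steps"]}

```bash
mkdir -p pics; ls; cat > h.py <<'E'
import numpy as np, cv2
from scipy.spatial.transform import Rotation as R
from workcell import monitor, snapshot, env
def cloud(s):
    h,w=s['depth'].shape
    u,v=np.meshgrid(np.arange(w),np.arange(h))
    d=s['depth'];K=s['mtx']
    p=np.stack([(u-K[0,2])/K[0,0]*d,-(v-K[1,2])/K[1,1]*d,-d],-1)
    q=np.array(s['attitude']);
    M=R.from_quat(q).as_matrix() if q.size==4 else q
    P=p@M.T+np.array(s['xyz']); P[d==0]=np.nan
    return P
E
python3 - <<'E'
from h import *
for n in ['scene','top']:
    s=snapshot(n); cv2.imwrite(f'pics/{n}0.png',s['img']); np.savez(f'{n}0.npz',**s)
    print(n,s['xyz'],s['attitude'],s['mtx'],[k for k in s])
print(monitor.get_state(),env.hold_point_z)
E
```

```text
pics
scene [0.22247171 0.5127124  0.66490525] [-0.06946102  0.41477758  0.89158108 -0.16798183] [[473.62176858   0.         257.41869999]
 [  0.         473.62176858 190.08183422]
 [  0.           0.           1.        ]] ['img', 'depth', 'mtx', 'xyz', 'attitude']
top [ 0.32251301 -0.18446058  0.89408643] [ 0.06474856 -0.06306945 -0.69908651  0.70930101] [[427.1754016    0.         252.40867781]
 [  0.         427.1754016  195.76314839]
 [  0.           0.           1.        ]] ['img', 'depth', 'mtx', 'xyz', 'attitude']
{'t': 0.1, 'joint_pos': array([-1.07541309e+00,  3.85475627e-01,  6.76981718e-03, -3.89068829e-04,
       -1.19398034e+00, -2.58592389e-01]), 'joint_vel': array([ 0.00011   , -0.00056878,  0.00372626,  0.0024465 , -0.00140341,
       -0.0011554 ]), 'joint_torque': array([-6.24306358e-05, -3.91689742e+01,  1.87936145e+01,  4.23193976e+00,
        1.34486990e-02, -7.62966829e-05]), 'tcp_pos': array([ 0.14649406, -0.60704993,  0.22158109]), 'ee_rot': array([-1.18047712e-01,  9.93007458e-01,  9.45120655e-04, -1.79721314e-04]), 'force': array([ 0.32993991, -0.82067694, -0.02433272]), 'ft_torque': array([-0.05845931,  0.02530509,  0.00802337]), 'gripper_force': 0.0, 'gripper_width': 0.08708990766513033} -0.0187
```

View pics/scene0.png

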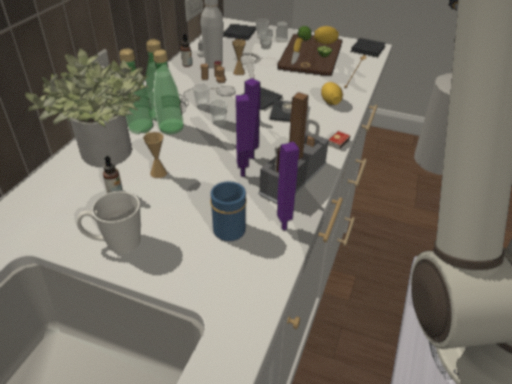

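View pics/top0.png

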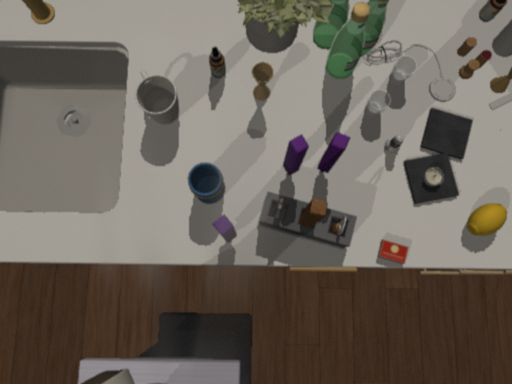

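The scene view shows the brown muddler at (299,120) in the middle well of the stand (295,165), the blue pot at (228,210), and three purple look-alikes. The top view shows the muddler's top at (317,208), the pot at (206,180), and the purple look-alikes at (222,228), (295,155) and (333,152).

```bash
python3 - <<'E'
from h import *
C=[];B=[]
for n in ['scene','top']:
    s=dict(np.load(f'{n}0.npz')); P=cloud(s); hsv=cv2.cvtColor(s['img'],cv2.COLOR_BGR2HSV)
    C.append(P.reshape(-1,3));B.append(hsv.reshape(-1,3))
    if n=='top':
        for nm,(u,v) in dict(mud=(317,205),p1=(222,224),p2=(297,143),p3=(340,139),pot=(206,180)).items(): print(nm,P[v,u].round(3))
P=np.vstack(C);H=np.vstack(B);ok=~np.isnan(P[:,0]);P=P[ok];H=H[ok]
# pot rim
m=(H[:,0]>95)&(H[:,0]<115)&(H[:,1]>90)&(P[:,2]>.085)&(P[:,2]<.105)&(abs(P[:,0]-.35)<.15)&(abs(P[:,1]+.1)<.15)
q=P[m]; print('pot',len(q),cv2.minEnclosingCircle(q[:,:2].astype(np.float32)),np.median(q,0))
# muddler
top=P[:,2]
m=(H[:,0]<20)&(P[:,2]>.135)&(P[:,2]<.23)&(abs(P[:,0]-.3)<.1)&(abs(P[:,1]+.31)<.1)
q=P[m]; print('mud n',len(q))
for a,b in [(.135,.155),(.155,.175),(.175,.195),(.195,.207),(.207,.222)]:
    w=q[(q[:,2]>a)&(q[:,2]<=b)]
    if len(w)>5: print(a,b,len(w),w[:,:2].mean(0).round(4),np.round(cv2.minAreaRect(w[:,:2].astype(np.float32))[0],4),cv2.minAreaRect(w[:,:2].astype(np.float32))[1:])
# stand
m=(P[:,2]>.066)&(P[:,2]<.078)&(abs(P[:,0]-.3)<.12)&(abs(P[:,1]+.31)<.14)&(H[:,1]<70)
q=P[m];print('stand',len(q),cv2.minAreaRect(q[:,:2].astype(np.float32)))
# purple
for a,b in [(.05,.08),(.1,.13),(.15,.18),(.19,.23)]:
    m=(H[:,0]>125)&(H[:,0]<155)&(H[:,1]>90)&(P[:,2]>a)&(P[:,2]<b)&(P[:,0]<.6)
    q=P[m]; 
    if len(q)>8:
        k=cv2.kmeans(q[:,:2].astype(np.float32),3,None,(3,50,1e-4),5,2); print('purple',a,k[2].round(3).tolist(),np.bincount(k[1].ravel()))
for a,b in [(0.08,.1),(.1,.115),(.115,.14)]:
  m=(P[:,2]>a)&(P[:,2]<b)&(abs(P[:,0]-.3)<.07)&(abs(P[:,1]+.31)<.1); q=P[m]; print('tools',a,len(q),q[:, :2].min(0),q[:,:2].max(0))
z=dict(np.load('top0.npz'))['img'][125:275,160:380]
cv2.imwrite('pics/c0.png',cv2.resize(z,None,fx=3.6,fy=3.6,interpolation=cv2.INTER_CUBIC))
z=dict(np.load('scene0.npz'))['img'][70:250,190:350]
cv2.imwrite('pics/c1.png',cv2.resize(z,None,fx=3.3,fy=3.3,interpolation=cv2.INTER_CUBIC))
E
```

```text
mud [ 0.434 -0.286  0.213]
p1 [ 0.402 -0.133  0.2  ]
p2 [ 0.542 -0.256  0.197]
p3 [ 0.549 -0.328  0.201]
pot [ 0.517 -0.082  0.009]
pot 264 ((0.49658799171447754, -0.08644811809062958), 0.031644970178604126) [ 0.47923614 -0.07254533  0.09802001]
mud n 0
stand 1044 ((0.4001965820789337, -0.2974199652671814), (0.16321703791618347, 0.03923334181308746), 89.2657241821289)
purple 0.05 [[0.4000000059604645, -0.12200000137090683], [0.5379999876022339, -0.3199999928474426], [0.5350000262260437, -0.25]] [176 139 180]
purple 0.1 [[0.5379999876022339, -0.3199999928474426], [0.4000000059604645, -0.12300000339746475], [0.531000018119812, -0.25]] [158 219 218]
purple 0.15 [[0.4009999930858612, -0.12300000339746475], [0.5389999747276306, -0.3199999928474426], [0.5339999794960022, -0.25]] [242 222 249]
purple 0.19 [[0.4009999930858612, -0.12700000405311584], [0.5389999747276306, -0.25600001215934753], [0.5460000038146973, -0.32600000500679016]] [218 331 322]Traceback (most recent call last):
  File "<stdin>", line 29, in <module>
    return umr_minimum(a, axis, None, out, keepdims, initial, where)
ValueError: zero-size array to reduction operation minimum which has no identity
```

```bash
python3 - <<'E'
from h import *
def load(n):
    s=dict(np.load(f'{n}0.npz')); P=cloud(s).reshape(-1,3); H=cv2.cvtColor(s['img'],cv2.COLOR_BGR2HSV).reshape(-1,3)
    ok=~np.isnan(P[:,0]); return P[ok],H[ok]
def rect(q): r=cv2.minAreaRect(q[:,:2].astype(np.float32)); return np.round(r[0],4),np.round(r[1],4),round(r[2],1)
for n in ['scene','top']:
    P,H=load(n); print(n)
    near=(abs(P[:,0]-.42)<.07)&(abs(P[:,1]+.285)<.12)
    for a,b in [(.135,.155),(.155,.175),(.175,.195),(.195,.206),(.208,.222)]:
        w=P[near&(P[:,2]>a)&(P[:,2]<=b)]
        if len(w)>5: print(a,b,len(w),w.mean(0).round(4),*rect(w))
    w=P[near&(P[:,2]>.066)&(P[:,2]<.078)]; print('stand',len(w),*rect(w))
    for c in [1]:
        w=P[near&(P[:,2]>.09)&(P[:,2]<.135)]
        for sgn,nm in [(1,'left'),(-1,'right')]:
            k=w[sgn*(w[:,1]+.285)>.03]
            if len(k): print(nm,len(k),*rect(k),k[:,2].max())
    m=(H[:,0]>90)&(H[:,0]<118)&(P[:,2]>.09)&(P[:,2]<.106)&(np.hypot(P[:,0]-.5,P[:,1]+.087)<.05)
    q=P[m]; 
    if len(q)>5:
        from scipy.optimize import least_squares
        f=least_squares(lambda c:np.hypot(q[:,0]-c[0],q[:,1]-c[1])-c[2],[.5,-.087,.03],loss='soft_l1',f_scale=.002).x; print('pot',len(q),f,cv2.minEnclosingCircle(q[:,:2].astype(np.float32)))
z=dict(np.load('top0.npz'))['img'][125:275,160:380]
cv2.imwrite('pics/c0.png',cv2.resize(z,None,fx=3.6,fy=3.6,interpolation=cv2.INTER_CUBIC))
E
```

```text
scene
0.135 0.155 130 [ 0.43   -0.2781  0.1451] [ 0.4279 -0.2793] [0.0331 0.0181] 28.9
0.155 0.175 147 [ 0.4298 -0.2781  0.1648] [ 0.428  -0.2791] [0.0338 0.02  ] 28.7
0.175 0.195 147 [ 0.43   -0.2783  0.1851] [ 0.4277 -0.2798] [0.0349 0.0216] 30.4
0.195 0.206 85 [ 0.4297 -0.2783  0.2007] [ 0.4278 -0.279 ] [0.0336 0.0177] 30.2
0.208 0.222 93 [ 0.431  -0.2848  0.2108] [ 0.4314 -0.2871] [0.0289 0.0254] 82.1
stand 605 [ 0.4299 -0.2887] [0.1861 0.0621] 72.4
left 62 [ 0.454  -0.2275] [0.0051 0.0161] 54.3 0.12431642042434143
right 144 [ 0.4144 -0.3448] [0.0072 0.0342] 72.4 0.12734083981483768
pot 401 [ 0.50035975 -0.0866443   0.03018562] ((0.5007264018058777, -0.08735644817352295), 0.033963434398174286)
top
0.135 0.155 36 [ 0.424  -0.2829  0.145 ] [ 0.4259 -0.2814] [0.033  0.0161] 34.6
0.155 0.175 44 [ 0.4253 -0.2817  0.1652] [ 0.4263 -0.2815] [0.0346 0.0174] 35.1
0.175 0.195 44 [ 0.4241 -0.2827  0.1851] [ 0.4261 -0.2814] [0.0338 0.0174] 34.2
0.195 0.206 24 [ 0.4237 -0.2829  0.2009] [ 0.4259 -0.2811] [0.0329 0.0164] 34.0
0.208 0.222 249 [ 0.4307 -0.2887  0.2121] [ 0.4309 -0.2894] [0.0259 0.026 ] 79.2
stand 1935 [ 0.4311 -0.2898] [0.1805 0.0609] 74.9
left 61 [ 0.4507 -0.2326] [0.0125 0.018 ] 78.1 0.1265916176055687
right 84 [ 0.4144 -0.3473] [0.0042 0.0351] 75.5 0.13066073542834122
pot 313 [ 0.49943631 -0.09010135  0.03014966] ((0.5002061128616333, -0.08993429690599442), 0.03293986618518829)
```

View pics/c0.png

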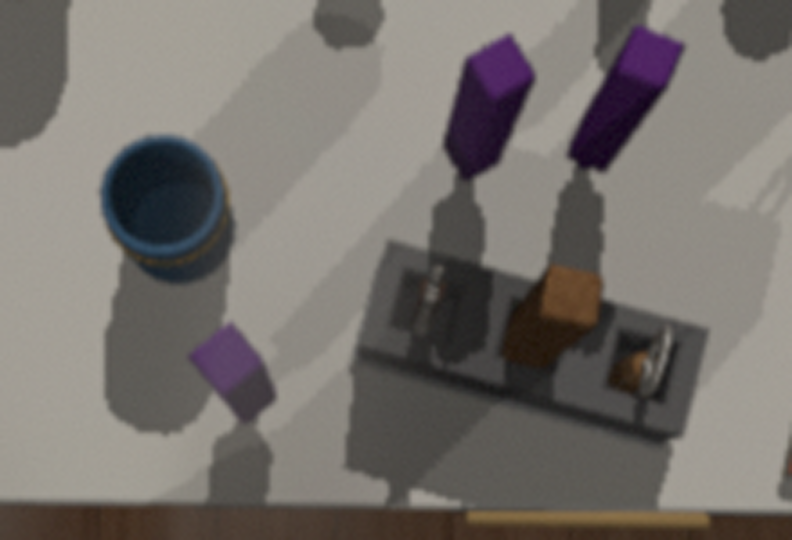

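The crop shows the muddler standing upright in the middle well (570,300), clear of the opener and corkscrew; the pot at (163,200) is empty. Muddler centre is about (0.431, -0.288) with its flats at 79°, and the pot is at (0.500, -0.088). First I go above the muddler.

{"fn": "play_rows", "kwargs": {
  "steps": [
    {"offset":[0,0,-4],"rotation":[0,0,0],"gripper":0},
    {"offset":[-3,2,-5],"rotation":[0,0,3],"gripper":0},
    {"offset":[-6,4,-5],"rotation":[0,0,6],"gripper":0},
    {"offset":[-9,6,-5],"rotation":[0,0,9],"gripper":0},
    {"offset":[-12,8,-5],"rotation":[0,0,12],"gripper":0},
    {"offset":[-15,10.5,-5],"rotation":[0,0,15],"gripper":0},
    {"offset":[-18,12.5,-5],"rotation":[0,0,18],"gripper":0},
    {"offset":[-21,14.5,-5],"rotation":[0,0,21],"gripper":0},
    {"offset":[-24,16.6,-5],"rotation":[0,0,24],"gripper":0},
    {"offset":[-27,18.7,-5],"rotation":[0,0,24.6],"gripper":0},
    {"offset":[-30,20.8,-5],"rotation":[0,0,24.6],"gripper":0},
    {"offset":[-33,23,-5],"rotation":[0,0,24.6],"gripper":0}
  ],
  "grip_force": 20
}}

```text
t: 1.1
tcp_pos: [0.4141, -0.3049, 0.2723]
ee_rot: [0.096, 0.995, 0.0, -0.0]
force: [0.5, -0.7, 0.2]
gripper_width: 0.0871
gripper_force: 0.0
```

{"fn": "play_rows", "kwargs": {
  "steps": [
    {"offset":[0,0,0],"rotation":[0,0,0],"gripper":0},
    {"offset":[0,0,0],"rotation":[0,0,0],"gripper":0},
    {"offset":[0,0,0],"rotation":[0,0,0],"gripper":0}
  ]
}}

```text
t: 1.35
tcp_pos: [0.4133, -0.3063, 0.2722]
ee_rot: [0.096, 0.995, 0.0, -0.0]
force: [-0.3, 0.5, 0.2]
gripper_width: 0.0872
gripper_force: 0.0
```

```bash
cat > go.py <<'E'
from h import *; import sys
s=monitor.get_state(); Rm=R.from_quat(s['ee_rot']).as_matrix(); t=np.array(list(map(float,sys.argv[1:4])))
print('t',s['t'],'tcp',s['tcp_pos'].round(4),'off_cm',(Rm.T@(t-s['tcp_pos'])*100).round(2)); print(Rm.round(3),'yaw y',np.degrees(np.arctan2(Rm[1,1],Rm[0,1])))
E
python3 go.py .431 -.288 .171
```

```text
t 1.35 tcp [ 0.4133 -0.3063  0.2722] off_cm [-1.4   2.13 10.12]
[[-0.982  0.191 -0.001]
 [ 0.191  0.982  0.   ]
 [ 0.001  0.    -1.   ]] yaw y 79.00626213397467
```

{"fn": "play_rows", "kwargs": {
  "steps": [
    {"offset":[-1.4,2.1,0],"rotation":[0,0,0],"gripper":0},
    {"offset":[-1.4,2.1,0],"rotation":[0,0,0],"gripper":0},
    {"offset":[-1.4,2.1,2],"rotation":[0,0,0],"gripper":0},
    {"offset":[-1.4,2.1,4],"rotation":[0,0,0],"gripper":0},
    {"offset":[-1.4,2.1,6],"rotation":[0,0,0],"gripper":0},
    {"offset":[-1.4,2.1,8],"rotation":[0,0,0],"gripper":0},
    {"offset":[-1.4,2.1,9.5],"rotation":[0,0,0],"gripper":0},
    {"offset":[-1.4,2.1,10],"rotation":[0,0,0],"gripper":0},
    {"offset":[-1.4,2.1,10],"rotation":[0,0,0],"gripper":0}
  ]
}}

```text
t: 2.1
tcp_pos: [0.4297, -0.2893, 0.1712]
ee_rot: [0.097, 0.995, 0.0, -0.002]
force: [0.4, -0.3, 0.2]
gripper_width: 0.0867
gripper_force: 0.0
```

```bash
python3 go.py .431 -.288 .171; python3 - <<'E'
from h import *
s=snapshot('scene'); t=snapshot('top')
a=cv2.resize(s['img'][60:240,220:360],(420,540)); b=cv2.resize(t['img'][150:270,250:370],(380,380)); b=cv2.copyMakeBorder(b,0,160,0,0,0)
cv2.imwrite('pics/g1.png',np.hstack([a,b]))
E
```

```text
t 2.1 tcp [ 0.4297 -0.2893  0.1712] off_cm [-0.11  0.15  0.02]
[[-0.981  0.193 -0.003]
 [ 0.193  0.981  0.001]
 [ 0.003  0.    -1.   ]] yaw y 78.86003648564099
```

View pics/g1.png

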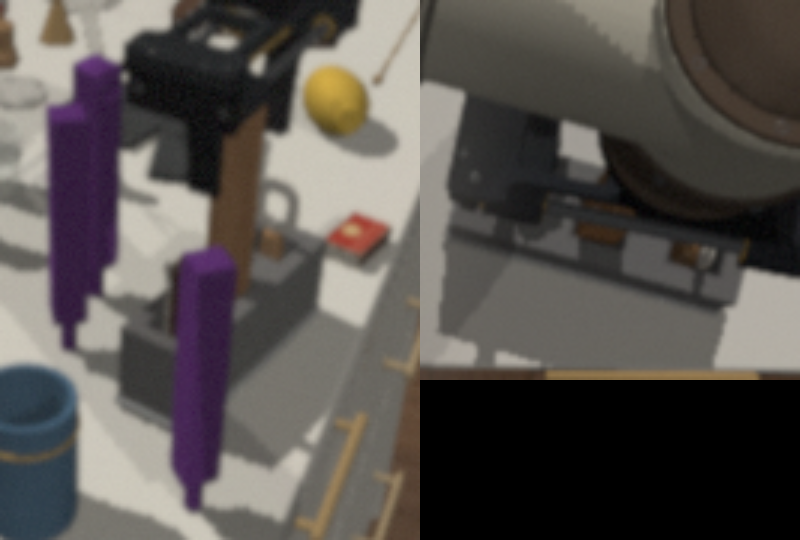

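The fingers straddle the muddler's top (about (240,130) in the left panel) and clear the purple ones. Next, close and check.

{"fn": "play_rows", "kwargs": {
  "steps": [
    {"offset":[0,0,0],"rotation":[0,0,0],"gripper":80},
    {"offset":[0,0,0],"rotation":[0,0,0],"gripper":130},
    {"offset":[0,0,0],"rotation":[0,0,0],"gripper":170},
    {"offset":[0,0,0],"rotation":[0,0,0],"gripper":255},
    {"offset":[0,0,0],"rotation":[0,0,0],"gripper":255},
    {"offset":[0,0,0],"rotation":[0,0,0],"gripper":255},
    {"offset":[0,0,0],"rotation":[0,0,0],"gripper":255},
    {"offset":[0,0,0],"rotation":[0,0,0],"gripper":255},
    {"offset":[0,0,0],"rotation":[0,0,0],"gripper":255},
    {"offset":[0,0,0],"rotation":[0,0,0],"gripper":255}
  ],
  "grip_force": 25
}}

```text
t: 3.03
tcp_pos: [0.4313, -0.2886, 0.1725]
ee_rot: [0.096, 0.995, 0.0, -0.0]
force: [0.8, 0.2, -0.1]
gripper_width: 0.0283
gripper_force: 0.0
```

{"fn": "play_rows", "kwargs": {
  "steps": [
    {"offset":[0,0,0],"rotation":[0,0,0],"gripper":255},
    {"offset":[0,0,0],"rotation":[0,0,0],"gripper":255},
    {"offset":[0,0,0],"rotation":[0,0,0],"gripper":255},
    {"offset":[0,0,0],"rotation":[0,0,0],"gripper":255}
  ]
}}

```text
t: 3.37
tcp_pos: [0.4312, -0.2886, 0.1725]
ee_rot: [0.096, 0.995, 0.0, -0.0]
force: [-0.2, 0.1, -0.4]
gripper_width: 0.0257
gripper_force: 25.0
```

Gripped at 26 mm and 25 N. Lifting slowly.

{"fn": "play_rows", "kwargs": {
  "steps": [
    {"offset":[0,0,-0.5],"rotation":[0,0,0],"gripper":255},
    {"offset":[0,0,-1.5],"rotation":[0,0,0],"gripper":255},
    {"offset":[0,0,-2.5],"rotation":[0,0,0],"gripper":255},
    {"offset":[0,0,-4],"rotation":[0,0,0],"gripper":255},
    {"offset":[0,0,-5.5],"rotation":[0,0,0],"gripper":255},
    {"offset":[0,0,-7],"rotation":[0,0,0],"gripper":255},
    {"offset":[0,0,-9],"rotation":[0,0,0],"gripper":255},
    {"offset":[0,0,-11],"rotation":[0,0,0],"gripper":255},
    {"offset":[0,0,-13],"rotation":[0,0,0],"gripper":255},
    {"offset":[0,0,-15],"rotation":[0,0,0],"gripper":255},
    {"offset":[0,0,-16],"rotation":[0,0,0],"gripper":255},
    {"offset":[0,0,-16],"rotation":[0,0,0],"gripper":255}
  ]
}}

```text
t: 4.37
tcp_pos: [0.4322, -0.2892, 0.3361]
ee_rot: [0.096, 0.995, -0.001, 0.003]
force: [0.3, -0.5, -1.2]
gripper_width: 0.0257
gripper_force: 25.0
```

```bash
cat > look.py <<'E'
from h import *; import sys
s=snapshot('scene'); 
cv2.imwrite(f'pics/{sys.argv[1]}.png',cv2.resize(s['img'][0:260,170:400],(690,600)))
t=monitor.get_state(); c=t['tcp_pos']; P=cloud(s).reshape(-1,3); H=cv2.cvtColor(s['img'],cv2.COLOR_BGR2HSV).reshape(-1,3)
m=(np.hypot(P[:,0]-c[0],P[:,1]-c[1])<.05)&(H[:,1]>60)&(H[:,0]<22)
for k in range(-15,0,2):
    w=P[m&(abs(P[:,2]-c[2]-k*.01)<.01)]
    if len(w)>10: print(k,len(w),w.mean(0).round(4),(w[:,:2].mean(0)-c[:2]).round(4))
w=P[(np.hypot(P[:,0]-c[0],P[:,1]-c[1])<.03)&(P[:,2]>.08)&(P[:,2]<c[2]-.12)]
if len(w): print('tip',len(w),w.mean(0),w[:,2].min())
E
python3 look.py l1; python3 go.py .5 -.0885 .3325
```

```text
-13 40 [ 0.4336 -0.2771  0.2092] [0.0021 0.0115]
-11 143 [ 0.4315 -0.2777  0.2239] [-0.      0.0109]
-9 148 [ 0.4318 -0.2776  0.2441] [0.0002 0.011 ]
-7 170 [ 0.4312 -0.2786  0.2643] [-0.0004  0.01  ]
-5 170 [ 0.4311 -0.2787  0.2837] [-0.0005  0.0099]
-3 189 [ 0.4311 -0.2786  0.3035] [-0.0004  0.01  ]
-1 192 [ 0.4309 -0.2786  0.3233] [-0.0007  0.01  ]
tip 129 [ 0.43267187 -0.28146141  0.19843837] 0.17542139656354544
t 4.4167 tcp [ 0.4316 -0.2886  0.3338] off_cm [-2.89 20.95  0.14]
[[-0.982  0.191  0.003]
 [ 0.191  0.982 -0.001]
 [-0.003  0.    -1.   ]] yaw y 78.96532902356027
```

View pics/l1.png

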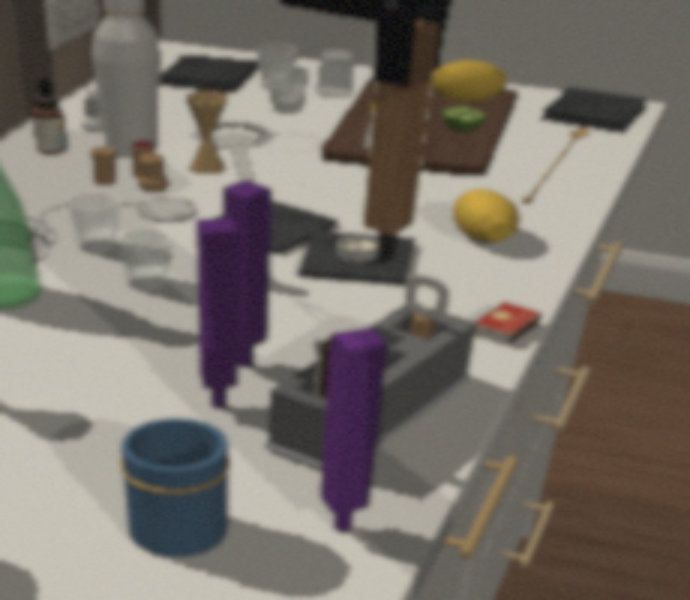

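The muddler hangs straight in the gripper (shaft (395,150), black tip (390,240)). The opener and corkscrew are still in the stand. Moving over the pot.

{"fn": "play_rows", "kwargs": {
  "steps": [
    {"offset":[-0.1,1,0],"rotation":[0,0,0],"gripper":255},
    {"offset":[-0.4,3,0],"rotation":[0,0,0],"gripper":255},
    {"offset":[-0.7,5.3,0],"rotation":[0,0,0],"gripper":255},
    {"offset":[-1.1,8,0],"rotation":[0,0,0],"gripper":255},
    {"offset":[-1.5,10.7,0],"rotation":[0,0,0],"gripper":255},
    {"offset":[-1.9,13.4,0],"rotation":[0,0,0],"gripper":255},
    {"offset":[-2.2,16,0],"rotation":[0,0,0],"gripper":255},
    {"offset":[-2.5,18.3,0],"rotation":[0,0,0],"gripper":255},
    {"offset":[-2.8,20,0],"rotation":[0,0,0],"gripper":255},
    {"offset":[-2.9,20.9,0],"rotation":[0,0,0],"gripper":255},
    {"offset":[-2.9,20.9,0],"rotation":[0,0,0],"gripper":255},
    {"offset":[-2.9,20.9,0],"rotation":[0,0,0],"gripper":255}
  ]
}}

```text
t: 5.42
tcp_pos: [0.4992, -0.0888, 0.3317]
ee_rot: [0.096, 0.995, -0.0, -0.001]
force: [0.3, -0.7, -1.5]
gripper_width: 0.0258
gripper_force: 25.0
```

```bash
python3 look.py l2; python3 go.py .5 -.0885 .172
```

```text
-13 79 [ 0.4964 -0.0782  0.2071] [-0.0028  0.0111]
-11 194 [ 0.496  -0.0789  0.2219] [-0.0032  0.0104]
-9 200 [ 0.4961 -0.0783  0.242 ] [-0.0031  0.011 ]
-7 217 [ 0.4962 -0.0787  0.262 ] [-0.003   0.0106]
-5 229 [ 0.4966 -0.0787  0.2821] [-0.0026  0.0106]
-3 232 [ 0.4961 -0.0785  0.3019] [-0.0031  0.0108]
-1 214 [ 0.495  -0.0788  0.3211] [-0.0042  0.0105]
tip 466 [ 0.49894353 -0.09564227  0.13294882] 0.0800666309271707
t 5.4667 tcp [ 0.4992 -0.0893  0.3319] off_cm [-0.08  0.1  15.99]
[[-0.981  0.191 -0.002]
 [ 0.191  0.981 -0.   ]
 [ 0.001 -0.001 -1.   ]] yaw y 78.96081984116786
```

View pics/l2.png

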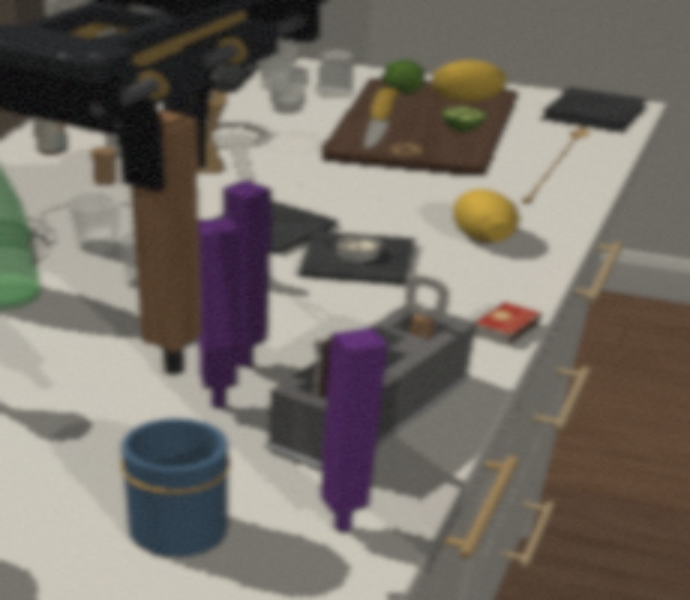

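The muddler (tip at (173,365)) hangs above the pot mouth (175,445) and is centred within about 1 mm. Lowering.

{"fn": "play_rows", "kwargs": {
  "steps": [
    {"offset":[0,0.1,1],"rotation":[0,0,0],"gripper":255},
    {"offset":[0,0.1,2.5],"rotation":[0,0,0],"gripper":255},
    {"offset":[0,0.1,4],"rotation":[0,0,0],"gripper":255},
    {"offset":[0,0.1,5.5],"rotation":[0,0,0],"gripper":255},
    {"offset":[0,0.1,7],"rotation":[0,0,0],"gripper":255},
    {"offset":[0,0.1,8.5],"rotation":[0,0,0],"gripper":255},
    {"offset":[0,0.1,10],"rotation":[0,0,0],"gripper":255},
    {"offset":[0,0.1,11.5],"rotation":[0,0,0],"gripper":255},
    {"offset":[0,0.1,13],"rotation":[0,0,0],"gripper":255},
    {"offset":[0,0.1,14.3],"rotation":[0,0,0],"gripper":255},
    {"offset":[0,0.1,15.2],"rotation":[0,0,0],"gripper":255},
    {"offset":[0,0.1,15.8],"rotation":[0,0,0],"gripper":255}
  ]
}}

```text
t: 6.47
tcp_pos: [0.4989, -0.0888, 0.173]
ee_rot: [0.097, 0.995, -0.0, -0.001]
force: [0.2, 0.6, -0.8]
gripper_width: 0.0258
gripper_force: 25.0
```

{"fn": "play_rows", "kwargs": {
  "steps": [
    {"offset":[0,0,0.1],"rotation":[0,0,0],"gripper":255},
    {"offset":[0,0,0.2],"rotation":[0,0,0],"gripper":255},
    {"offset":[0,0,0.3],"rotation":[0,0,0],"gripper":255},
    {"offset":[0,0,0.3],"rotation":[0,0,0],"gripper":255}
  ]
}}

```text
t: 6.8
tcp_pos: [0.5003, -0.0881, 0.1721]
ee_rot: [0.096, 0.995, 0.0, 0.001]
force: [0.0, -0.3, -0.9]
gripper_width: 0.026
gripper_force: 25.0
```

{"fn": "play_rows", "kwargs": {
  "steps": [
    {"offset":[0,0,0.1],"rotation":[0,0,0],"gripper":255},
    {"offset":[0,0,0.2],"rotation":[0,0,0],"gripper":255},
    {"offset":[0,0,0.25],"rotation":[0,0,0],"gripper":255},
    {"offset":[0,0,0.25],"rotation":[0,0,0],"gripper":255}
  ]
}}

```text
t: 7.13
tcp_pos: [0.4998, -0.088, 0.169]
ee_rot: [0.096, 0.995, 0.0, -0.0]
force: [-0.2, 0.1, -2.1]
gripper_width: 0.0258
gripper_force: 25.0
```

Almost on the floor of the pot. Opening gently: the fingers must open evenly, and the body stays clear of the top.

{"fn": "play_rows", "kwargs": {
  "steps": [
    {"offset":[0,0,0.1],"rotation":[0,0,0],"gripper":255},
    {"offset":[0,0,0.1],"rotation":[0,0,0],"gripper":170},
    {"offset":[0,0,0.1],"rotation":[0,0,0],"gripper":150},
    {"offset":[0,0,0.1],"rotation":[0,0,0],"gripper":120},
    {"offset":[0,0,0.1],"rotation":[0,0,0],"gripper":90},
    {"offset":[0,0,0.1],"rotation":[0,0,0],"gripper":60},
    {"offset":[0,0,0.1],"rotation":[0,0,0],"gripper":30},
    {"offset":[0,0,0.1],"rotation":[0,0,0],"gripper":0},
    {"offset":[0,0,0.1],"rotation":[0,0,0],"gripper":0},
    {"offset":[0,0,0.1],"rotation":[0,0,0],"gripper":0},
    {"offset":[0,0,0.1],"rotation":[0,0,0],"gripper":0},
    {"offset":[0,0,0.1],"rotation":[0,0,0],"gripper":0}
  ]
}}

```text
t: 8.13
tcp_pos: [0.4999, -0.0881, 0.168]
ee_rot: [0.096, 0.995, 0.0, -0.0]
force: [-0.4, 0.2, 0.2]
gripper_width: 0.0841
gripper_force: 0.0
```

```bash
python3 look.py l3
```

```text
-9 58 [ 0.4998 -0.0618  0.0797] [-0.0001  0.0263]
-7 132 [ 0.4976 -0.0785  0.0991] [-0.0023  0.0096]
-5 154 [ 0.4973 -0.0777  0.1179] [-0.0026  0.0103]
-3 151 [ 0.4972 -0.0774  0.1383] [-0.0027  0.0107]
-1 172 [ 0.498  -0.0776  0.1584] [-0.0018  0.0104]
```

View pics/l3.png

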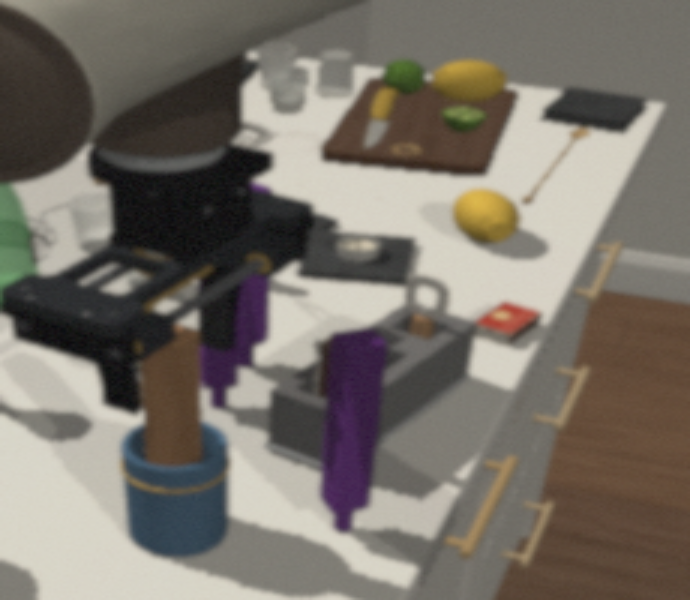

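The muddler stands upright in the pot (175,400) and the fingers are open. Rising straight up and clear.

{"fn": "play_rows", "kwargs": {
  "steps": [
    {"offset":[0,0,-0.5],"rotation":[0,0,0],"gripper":0},
    {"offset":[0,0,-2],"rotation":[0,0,0],"gripper":0},
    {"offset":[0,0,-4],"rotation":[0,0,0],"gripper":0},
    {"offset":[0,0,-6],"rotation":[0,0,0],"gripper":0},
    {"offset":[0,0,-8],"rotation":[0,0,0],"gripper":0},
    {"offset":[0,0,-10],"rotation":[0,0,0],"gripper":0},
    {"offset":[0,0,-12],"rotation":[0,0,0],"gripper":0},
    {"offset":[0,0,-14],"rotation":[0,0,0],"gripper":0},
    {"offset":[0,0,-15],"rotation":[0,0,0],"gripper":0},
    {"offset":[0,0,-15],"rotation":[0,0,0],"gripper":0},
    {"offset":[0,0,-15],"rotation":[0,0,0],"gripper":0},
    {"offset":[0,0,-15],"rotation":[0,0,0],"gripper":0}
  ]
}}

```text
t: 9.18
tcp_pos: [0.4992, -0.0879, 0.3166]
ee_rot: [0.096, 0.995, 0.0, -0.001]
force: [-0.7, -0.9, -1.1]
gripper_width: 0.0871
gripper_force: 0.0
```

```bash
python3 look.py l4
```

```text
-15 167 [ 0.4967 -0.0778  0.1663] [-0.0025  0.0102]
-13 170 [ 0.497  -0.0777  0.1864] [-0.0021  0.0102]
-11 215 [ 0.4984 -0.0822  0.2046] [-0.0008  0.0057]
tip 1113 [ 0.49600109 -0.08006699  0.13604785] 0.0800375797126841
```

View pics/l4.png

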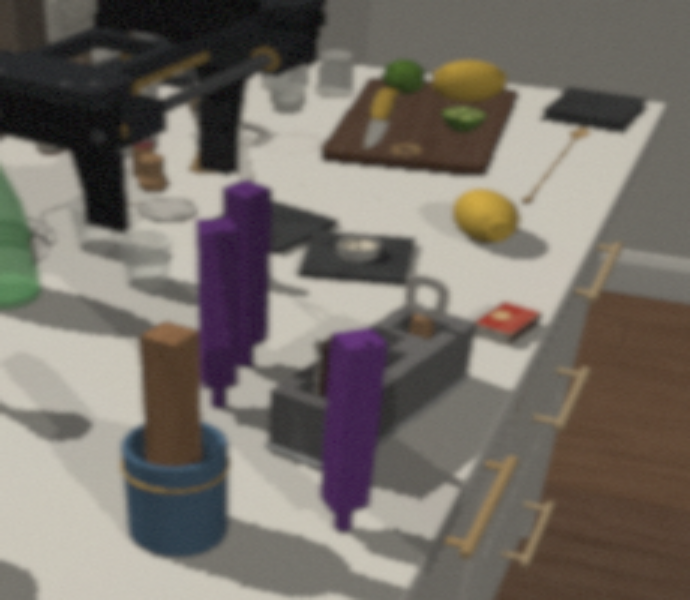

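The muddler stands in the pot (172,400), the opener (425,300) and corkscrew (325,370) are in the stand, the purple ones are untouched, and the arm is clear.

```bash
python3 -c "
from workcell import env
print(env.finish_job())"
```

```text
the job is handed in; nothing more can be done
None
```

The muddler stands tip down in the blue pot, the bottle opener and corkscrew are still in the stand, the purple look-alikes are untouched, and the job was handed in at about 9 s of the 38 s allowed.

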